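Take the temperature of a tub of dried orange in the covered bin

TASK

Slide the bin's clear cover fully open, take the stick thermometer from its sloping rest and point it, from above at a slant, at the middle of the fruit in the round tub, with its nose about 150 mm away, and hold it still there for two seconds. Then put the thermometer back on its rest as it was, let go of it, and slide the cover fully shut. Do not touch the fruit or tubs with the thermometer, and leave everything else on the table where it is.

Things in the scene. Friction and masses are not known exactly. Their poses are not given: they have to be found in the camera images.
- bin: Open steel bin fixed to the table, 200 (x) by 300 (y) by 105 mm high; origin under its centre, z up. x is the way its cover slides open (roughly away from the robot). Two rails 312 mm apart, 115 mm high, run along x to 280 mm beyond the origin. In it, side by side along y in either order, stand a round and a square white tub of dried orange slices.
- cover (a joint): Travel of the bin's clear flat cover along the bin's +x, in m: 0 is fully shut, 0.16 fully open (stops at both ends). It may start up to 0.03 ajar. It takes about 2 N to slide and stays where it is left. The cover is 5 mm thick, its top 112 mm above the table.
- cover_handle (a point): Point in the dark steel grip bar that stands on the cover: bar 110 mm long (along the bin's y), 14 mm thick (along the bin's x), rising 34 mm above the cover's top face (top at about 146 mm above the table). The point is on the bar's centre line, 20 mm above the cover's top face; it moves with the cover.
- round_tub: The round white tub, 112 mm across the rim and 75 mm high, fixed in the bin, filled with dried orange slices; origin at the centre of its underside, z up.
- fruit (a point): The target: middle of the top of the fruit in the round tub, 75 mm above the tub's underside, on its axis.
- square_tub: The square white tub, 104 by 104 by 75 mm, with the same fruit, fixed in the bin: not the one to measure. Origin at the centre of its underside.
- thermometer: Loose stick thermometer, straight, 185 mm long, 0.13-0.25 kg: white body 32 wide, 30 thick; grey neck; black nose with the lens. Origin: grip point on its centre line, 125 mm behind the lens, 60 mm ahead of the blunt end. Frame as it lies on the rest: z vertical, x the nose's level heading; the stick runs 35 degrees below +x. Grip there from above, fingers closing along y (across it).
- lens (a point): Lens at the end of the thermometer's nose, 125 mm along the stick from its origin.
- spot (a point): The measuring spot, an unseen point straight ahead of the lens, 150 mm from it (275 mm along the stick from the thermometer's origin). Bring it to the fruit.
- rest: Grey rest fixed to the table, carrying the thermometer: base plate 200 by 85 by 12 mm, two sloping U-shaped saddles (40 mm wide inside, cheeks 14 mm high) with the grip point between them (free stick 40 mm behind it, 75 mm ahead), and a toe stop below the nose. Origin on the table, under the grip point; x is the heading in which the nose points, z up.
- rest_seat (a point): Where the thermometer's origin lies when it is home on the rest: 115 mm above the rest's origin. The thermometer's frame is then parallel to the rest's.
- jar: Glass jar, 68 mm across, 110 mm high; leave alone. Origin under its centre.
- bowl: Steel bowl, 120 mm across, 50 mm high; leave alone. Origin under its centre.
- spoon: Wooden spoon lying flat; leave alone.
- pouches: Stack of paper pouches, 100 by 140 by 30 mm; leave alone. Origin under its centre.

How it is judged (in metres and radians):
On the way, in this order (a step that is already met when the one before it is completed fails the run):
1. the cover is slid fully open (within 20 mm of its stop), the thermometer still on its rest (value of joint cover above 0.14 m and distance between thermometer and rest_seat below 0.03 m), for 0.2 s.
2. the thermometer is lifted off its rest in the gripper (distance between thermometer and rest_seat above 0.05 m and height (world z) of thermometer above 0.15 m and contact force between the fingers and thermometer above 1 N), for 0.1 s.
3. held with its measuring spot within 30 mm of the middle of the fruit in the round tub, lens at least 65 mm above the fruit, still (under 30 mm/s, 0.2 rad/s) for 1.2 s, cover open (distance between spot and fruit below 0.03 m and z of lens in the frame of round_tub above 0.14 m and linear speed of thermometer below 0.03 m/s and angular speed of thermometer below 0.2 rad/s and contact force between the fingers and thermometer above 1 N and value of joint cover above 0.13 m), for 1.2 s.
4. the thermometer is back on its rest as it was (origin within 15 mm, slope 0.12 rad, heading 0.15 rad) and let go, the cover still open (distance between thermometer and rest_seat below 0.015 m and angle between thermometer's own z axis and vertical below 0.12 rad and angle between the x axis of thermometer and the x axis of rest, either way round below 0.15 rad and x of lens in the frame of rest above 0.07 m and contact force between the fingers and thermometer below 0.1 N and linear speed of thermometer below 0.02 m/s and value of joint cover above 0.12 m), for 0.3 s.
At the end, for the whole second after the job is handed in: The cover is fully shut (within 10 mm of its stop) and the thermometer lies on its rest as it did at the start: origin within 15 mm of the seat, slope within 0.12 rad, heading within 0.15 rad, nose on the same side, released and still (value of joint cover below 0.01 m and distance between thermometer and rest_seat below 0.015 m and angle between thermometer's own z axis and vertical below 0.12 rad and angle between the x axis of thermometer and the x axis of rest, either way round below 0.15 rad and x of lens in the frame of rest above 0.07 m and contact force between the fingers and thermometer below 0.1 N and linear speed of thermometer below 0.02 m/s); the robot touches nothing.
It fails at once if the thermometer touches either tub or its fruit (contact force between thermometer and round_tub above 0.5 N or contact force between thermometer and square_tub above 0.5 N).
It fails at once if the jar, bowl, spoon or pouches are moved by more than 30 mm (distance of any of jar, bowl, spoon, pouches from where it was at the start of the episode above 0.03 m).
It also fails if it takes over 64 s, if anything falls off the work surface, if the arm or the gripper's body presses on something with over 40 N, if the wrist force passes 120 N, or if a joint passes its speed limit or range.

ROBOT

A 6-joint arm with a two-finger parallel gripper is mounted at the origin on the work surface. World frame = base frame: x ahead of the robot, y to its left, z up, the work surface at z = 0. Lengths are in mm, angles in rad, forces in N, time in s.
With the tool pointing down it reaches from about 350 to 775 mm from the base axis. Payload 7.3 kg.
Tool frame: the origin (TCP) lies at the very end of the fingers, on their centre line; the grasp point (between the pads) lies 19 mm behind it; z points along the fingers, y is the line along which they close (so a half turn about z gives the same grasp; the last joint's range is limited). The gripper opens to 92 mm and grips with 3 to 60 N. Pads are 19 mm wide; open, the fingers measure 130 mm over their backs; the gripper's body (75 mm by 190 mm) begins 47 mm behind the grasp point.
Start: joints at [1.015, 0.342, 1.524, -0, 1.275, -0.146], TCP at [209.162, 481.556, 226.741] pointing down, gripper open.
Joint ranges: [-2.53, 2.53], [-0.77, 2.02], [0.04, 2.7], [-1, 4.14], [0.28, 2.66], [-3.11, 3.11]. Speed limits (rad/s): [2.57, 2.57, 3.14, 3.14, 3.14, 3.14].

INTERFACE

Orientations are given as [roll, pitch, yaw] about the fixed x, y, z axes, in that order (R = Rz(yaw) Ry(pitch) Rx(roll)).
In Python, from plant import * gives the robot as it stands.
- The arm moves only by the tool arm_command, never from a script. Its arguments are lists of equal length, an entry for each row: "gripper": the finger opening in mm, from 0 to 91.8; "dp": the shift along the tool's x, y, z in units of 25 mm (1.0 is 25 mm), a list of three; "twist": the turn about the tool's z in units of 5 degrees (1.0 is 5 degrees). A call has exactly 5 rows; each row shifts and turns the commanded pose from where the row before left it, along the tool's axes as they then stand; what a row does not reach is not made up. A row lasts 1/8 s, in which the tool goes at most 62.5 mm and 10.7 degrees, less where a joint would pass 70% of its speed; a pose out of reach is approached as far as the arm can. A call is refused whole if a number of a shift passes 1 or a number of a turn 1, either way. A call with a gripper value outside its range is refused whole. The fingers move at their own pace and stop on an object; the grip force is fixed at half the most. Time passes only in rows, so rows that do not move let the fingers close, or fill a call up. It gives the time, the measured TCP pose, the force, the opening and the grip force at its end, in the units of the state.
- get_obs(): the state, without advancing time (a new reading comes with each control period).
- capture(name): name is "side" or "top"; returns the picture (384x512x3 uint8, red, green, blue); there is no depth.
- get_calibration(name): a dict with "mtx" (3x3 intrinsics, pixels), "position" and "attitude" of the camera in the world. Camera axes: x right, y down, z forward; pixel columns grow to the right and rows downward; lengths in mm; the calibration is good to about 2 mm. A picture is of the moment at which its call begins. get_calibration takes no time and is no camera call.
- close_job(): hands the job in; it is judged then, once.
The state is a dict: "time": time; "joint_positions": joint angles; "dq": joint speeds; "tau": joint torques, N m; "tool_pos": TCP position; "tcp_rot": TCP orientation; "contact_force": force on the tool from outside, world axes, zero at the start; "moment": the same for the moment, N m; "grip_width": finger opening in mm; "finger_force": force on a finger pad.
Only numpy, scipy, OpenCV 4.12 (cv2) and the standard library are available. Lean on these libraries where they do the work, as an engineer would, in place of code of your own. Each camera call takes 0.05 s, during which the arm holds its last target. There are 200 camera calls.

## Working session

There is one attempt and no reset: what is moved stays moved. The work goes in short steps, Python scripts to look and compute and a tool call to move; the robot and the scene stay as the last step left them, time stands still between calls to the robot, and variables do not carry over. Pictures are saved under pics/ and viewed, at most 10 in all, crops included, and the job is handed in when it is done.

Besides the shell and the picture viewer there is one more tool, called after "Call:" as a command line: name --pt "numbers of a row" for each row, then --argument value for the rest. arm_command: Moves the arm, as the interface text tells. Its arguments: {"type":"object","properties":{"gripper":{"type":"array"},"dp":{"type":"array"},"twist":{"type":"array"}},"required":["gripper","dp","twist"]}

```bash
mkdir -p pics; ls
python3 - <<'E'
from plant import *
import cv2
for n in("top","side"):
    im=capture(n); cv2.imwrite(f"pics/{n}0.png",im[:,:,::-1]); print(n,get_calibration(n))
print(get_obs())
E
```

```text
pics
top {'mtx': array([[457.523922  ,   0.        , 254.90897204],
       [  0.        , 457.523922  , 195.09926489],
       [  0.        ,   0.        ,   1.        ]]), 'position': array([ 348.93485755,   10.03090727, 1292.04192894]), 'attitude': array([-2.96446797, -0.02292753, -1.57120959])}
side {'mtx': array([[348.04174034,   0.        , 260.70578785],
       [  0.        , 348.04174034, 191.04937854],
       [  0.        ,   0.        ,   1.        ]]), 'position': array([ -11.5931247 , -578.37215278,  792.74355451]), 'attitude': array([-2.29186341,  0.00551275, -0.76399661])}
{'time': 0.1, 'joint_positions': array([ 1.01496452e+00,  3.42678884e-01,  1.52488640e+00, -1.92063031e-05,
        1.27539281e+00, -1.46013297e-01]), 'dq': array([-3.22462227e-04, -4.77234125e-04, -2.12139760e-03, -2.33686182e-04,
        2.21315304e-04, -6.54111737e-05]), 'tau': array([ 1.52310378e-03, -4.32004273e+01, -2.44692600e+01,  7.18910107e-02,
        5.26628271e-02, -5.62435287e-05]), 'tool_pos': array([208.98964334, 481.23347788, 226.11329375]), 'tcp_rot': array([-3.14023907e+00, -1.80493520e-04,  2.73177962e+00]), 'contact_force': array([-0.01969633, -0.25949814,  0.58449188]), 'moment': array([ 0.03082778, -0.04018122,  0.04133179]), 'finger_force': 0.0, 'grip_width': 91.98331200655343}
```

View pics/top0.png

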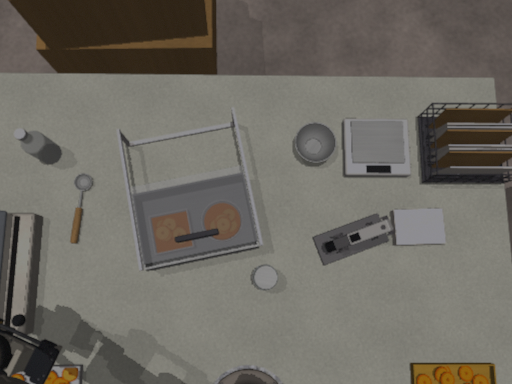

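View pics/side0.png

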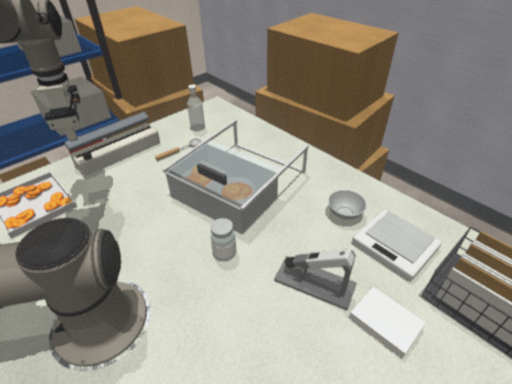

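```bash
cat > h.py <<'E'
import numpy as np,cv2
from scipy.spatial.transform import Rotation as R
from plant import *
def cam(n):
    c=get_calibration(n); return c["mtx"],np.array(c["position"]),R.from_euler("xyz",c["attitude"]).as_matrix()
def ray(n,u,v):
    K,p,A=cam(n); return p,A@np.linalg.solve(K,[u,v,1.])
def onz(n,u,v,z):
    p,d=ray(n,u,v); return p+d*(z-p[2])/d[2]
def proj(n,X):
    K,p,A=cam(n); q=K@(A.T@(np.array(X,float)-p)); return q[:2]/q[2]
E
python3 - <<'E'
import cv2,numpy as np
t=cv2.imread("pics/top0.png");s=cv2.imread("pics/side0.png")
f=lambda a:cv2.resize(a,None,fx=5,fy=5,interpolation=cv2.INTER_CUBIC)
a=f(t[195:275,300:400]);b=f(s[235:315,265:365])
cv2.imwrite("pics/z1.png",np.hstack([cv2.resize(a,(400,320)),cv2.resize(b,(400,320))]))
cv2.imwrite("pics/z2.png",cv2.resize(t[105:280,105:285],None,fx=4,fy=3.4,interpolation=cv2.INTER_CUBIC)[:600])
E
```

```text
(no output)
```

View pics/z1.png

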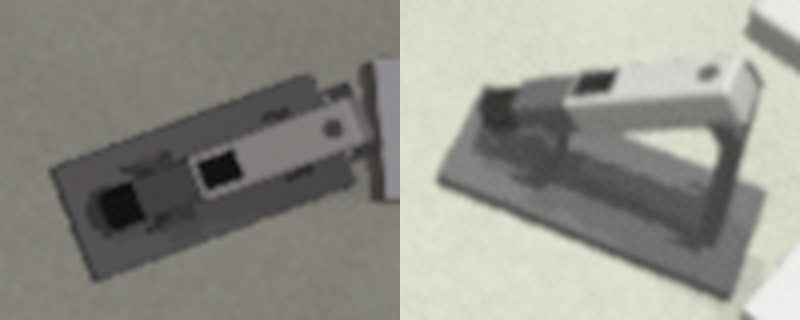

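View pics/z2.png

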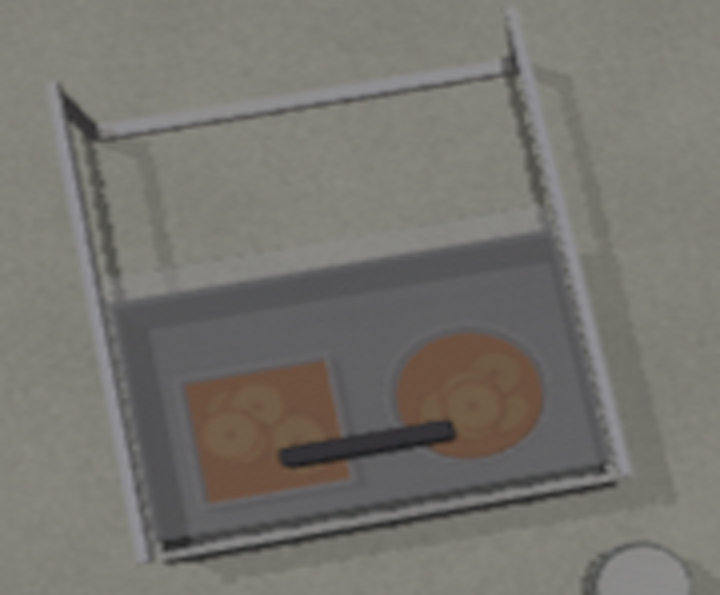

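z1: thermometer's nose at top-view pixel (327,247), blunt end (389,225), rest plate corners (313,237), (377,214), (324,265), (388,241). z2: rails from (141,270)/(260,244) to (119,131)/(233,108), grip bar ends (176,239)–(218,231), round tub centre ≈(222,221).

Run:
```python
from h import *
np.set_printoptions(precision=1,suppress=True)
P=[onz("top",u,v,12)[:2] for u,v in[(313,237.5),(377.5,214),(388,241.5),(324.2,265.2)]]
print("plate",P,[np.linalg.norm(P[i]-P[(i+1)%4]) for i in range(4)])
r=[onz("top",*q,115)[:2] for q in[(141.2,269.7),(119.5,130.9),(260.5,243.8),(233,108.5)]]
print("rails",r,np.linalg.norm(r[0]-r[2]),np.linalg.norm(r[0]-r[1]),[np.degrees(np.arctan2(*(b-a)[::-1])) for a,b in[(r[0],r[1]),(r[2],r[3])]])
h=[onz("top",*q,146)[:2] for q in[(175.8,239.4),(218,231.5)]]
print("handle",h,np.linalg.norm(h[0]-h[1]),(h[0]+h[1])/2,np.degrees(np.arctan2(*(h[0]-h[1])[::-1])))
for n in("top","side"):
    im=cv2.imread(f"pics/{n}0.png").astype(int); m=((im[:,:,2]-im[:,:,0])>25).astype(np.uint8)
    box=(205,195,250,245) if n=="top" else (215,170,258,206)
    k=np.zeros_like(m);k[box[1]:box[3],box[0]:box[2]]=m[box[1]:box[3],box[0]:box[2]]
    c=max(cv2.findContours(k,0,1)[0],key=cv2.contourArea);e=cv2.fitEllipse(cv2.convexHull(c));print(n,e,cv2.boundingRect(c))
    for z in(75,78,81):print(z,onz(n,*e[0],z))
# thermometer plane: body white edges, dark nose
tn=[(u,v) for u,v in[(300+115/4,195+207/4),(300+352/4,195+125/4)]]
K=[onz("top",*tn[0],115-125*.5736)[:2],onz("top",*tn[1],115+60*.5736)[:2]]
print(K,np.linalg.norm(K[0]-K[1]),np.degrees(np.arctan2(*(K[0]-K[1])[::-1])))
c=sum(P)/4;print("platec",c)
```

```text
plate [array([ 457.9, -182.3]), array([ 524.9, -367.6]), array([ 447. , -393.6]), array([ 381.1, -211.8])] [np.float64(197.00095320503047), np.float64(82.09976782917758), np.float64(193.37460543391748), np.float64(82.26312806589948)]
rails [array([367.2, 270.3]), array([732. , 343.5]), array([432.8, -31.3]), array([797.2,  42.1])] 308.7139488218149 372.09206740139797 [np.float64(11.347562774960894), np.float64(11.391268334931963)]
handle [array([441.2, 180.9]), array([461.1,  76.2])] 106.60541254014292 [451.2 128.5] 100.76506311012488
top ((221.93374633789062, 220.93345642089844), (35.8154296875, 36.0411262512207), 165.7078857421875) (205, 203, 35, 37)
75 [496.4  70.2  75. ]
78 [496.  70.  78.]
81 [495.7  69.9  81. ]
side ((236.21035766601562, 190.7898406982422), (17.414560317993164, 30.62740707397461), 86.49214172363281) (221, 182, 31, 18)
75 [496.3  68.3  75. ]
78 [494.2  65.6  78. ]
81 [492.1  62.9  81. ]
[array([ 430.1, -220.2]), array([ 474.9, -352.2])] 139.46562050091705 108.73396570964722
platec [ 452.7 -288.8]
```

Call:
arm_command --gripper '[91.8,91.8,91.8,91.8,91.8]' --pt "-0.97 -0.6 0" --pt "-0.97 -0.6 0" --pt "-0.97 -0.6 0" --pt "-0.97 -0.6 0" --pt "-0.97 -0.6 0" --twist '[0,0,0,0,0]'

```text
time: 0.72
tool_pos: [290.8, 363.5, 226.4]
tcp_rot: [-3.141, -0.0, 2.732]
contact_force: [0.3, 0.4, -0.2]
grip_width: 91.7
finger_force: 0.0
```

Run:
```python
from h import *
np.set_printoptions(precision=1,suppress=True)
def tri(a,b):
    p,d=ray("top",*a);q,e=ray("side",*b)
    t=np.linalg.lstsq(np.c_[d,-e],q-p,rcond=None)[0];A=p+t[0]*d;B=q+t[1]*e
    return (A+B)/2,np.linalg.norm(A-B)
h=np.array([np.cos(np.radians(109.7)),np.sin(np.radians(109.7))])
for n,a,b in[("disp",(355,237.25),(314.25,255.75)),("button",(383.25,227),(342,253.25))]:
    X,g=tri(a,b); s=(X[2]-115-15*.819)/.5736  # up-slope from origin on top face
    # top-face point = O + s*(-h cos35, sin35)+15*(h sin35,cos35)
    print(n,X,g,s,X[:2]+h*(s*.819-15*.5736))
```

```text
disp [ 451.4 -278.2  108.2] 2.2235871261539315 -33.31185144811634 [ 463.5 -312. ]
button [ 472.5 -338.7  154.3] 0.2812650740685759 47.06091962608329 [ 462.4 -310.5]
```

Call:
arm_command --gripper '[91.8,91.8,91.8,91.8,91.8]' --pt "-0.97 -0.6 0" --pt "-0.97 -0.6 0" --pt "-0.97 -0.6 0" --pt "-0.97 -0.6 0" --pt "-0.97 -0.6 0" --twist '[0,0,0,0,0]'

```text
time: 1.35
tool_pos: [372.1, 246.4, 226.5]
tcp_rot: [-3.141, -0.0, 2.732]
contact_force: [-0.3, 0.6, -0.4]
grip_width: 91.1
finger_force: 0.0
```

Call:
arm_command --gripper '[91.8,91.8,91.8,91.8,91.8]' --pt "-0.97 -0.6 0" --pt "-0.97 -0.6 0" --pt "-0.97 -0.6 0" --pt "-0.97 -0.6 0" --pt "-0.97 -0.6 0" --twist '[0,0,0,0,0]'

```text
time: 1.98
tool_pos: [453.4, 129.4, 226.4]
tcp_rot: [-3.141, -0.001, 2.732]
contact_force: [0.6, -0.5, 0.2]
grip_width: 91.9
finger_force: 0.0
```

Call:
arm_command --gripper '[91.8,91.8,91.8,91.8,91.8]' --pt "0 0 0" --pt "0 0 0" --pt "0 0 0" --pt "0 0 0" --pt "0 0 0" --twist '[1,1,1,1,1]'

```text
time: 2.6
tool_pos: [452.9, 130.2, 226.4]
tcp_rot: [-3.141, -0.001, 2.293]
contact_force: [-0.3, -0.0, -0.1]
grip_width: 91.8
finger_force: 0.0
```

Call:
arm_command --gripper '[91.8,91.8,91.8,91.8,91.8]' --pt "0 0 0" --pt "0 0 0" --pt "0 0 0" --pt "0 0 0" --pt "0 0 0" --twist '[1,1,1,1,1]'

```text
time: 3.22
tool_pos: [452.9, 130.2, 226.4]
tcp_rot: [-3.141, -0.0, 1.856]
contact_force: [0.1, -1.0, -0.5]
grip_width: 91.9
finger_force: 0.0
```

Call:
arm_command --gripper '[91.8,91.8,91.8,91.8,91.8]' --pt "0 0 0.5" --pt "0 0 0" --pt "0 0 0" --pt "0 0 0" --pt "0 0 0" --twist '[1,0,0,0,0]'

```text
time: 3.85
tool_pos: [453.3, 130.3, 214.5]
tcp_rot: [3.141, 0.0, 1.772]
contact_force: [-0.1, -0.1, -0.2]
grip_width: 91.9
finger_force: 0.0
```

Call:
arm_command --gripper '[91.8,91.8,91.8,91.8,91.8]' --pt "0 0 0.8" --pt "0 0 0.8" --pt "0 0 0.8" --pt "0 0 0.8" --pt "0 0 0.5" --twist '[0,0,0,0,0]'

```text
time: 4.47
tool_pos: [453.0, 130.2, 121.0]
tcp_rot: [-3.141, -0.0, 1.772]
contact_force: [0.3, -0.4, -0.1]
grip_width: 92.0
finger_force: 0.0
```

Call:
arm_command --gripper '[14,0,0,0,0]' --pt "0 0 0" --pt "0 0 0" --pt "0 0 0" --pt "0 0 0" --pt "0 0 0" --twist '[0,0,0,0,0]'

```text
time: 5.1
tool_pos: [453.3, 130.3, 122.0]
tcp_rot: [3.141, -0.0, 1.772]
contact_force: [-1.1, 0.6, -0.2]
grip_width: 46.6
finger_force: 0.0
```

Call:
arm_command --gripper '[0,0,0,0,0]' --pt "0 0 0" --pt "0 0 0" --pt "0 0 0" --pt "0 0 0" --pt "0 0 0" --twist '[0,0,0,0,0]'

```text
time: 5.72
tool_pos: [453.1, 130.3, 121.7]
tcp_rot: [3.142, -0.0, 1.772]
contact_force: [-0.3, 0.0, -0.5]
grip_width: 14.1
finger_force: 30.0
```

Call:
arm_command --gripper '[0,0,0,0,0]' --pt "0 0.4 0" --pt "0 0.9 0" --pt "0 0.9 0" --pt "0 0.9 0" --pt "0 0.9 0" --twist '[0,0,0,0,0]'

```text
time: 6.35
tool_pos: [551.9, 150.8, 121.7]
tcp_rot: [-3.141, -0.001, 1.772]
contact_force: [-3.2, 1.4, 2.2]
grip_width: 13.5
finger_force: 30.0
```

Call:
arm_command --gripper '[0,0,0,0,0]' --pt "0 0.5 0" --pt "0 0.2 0" --pt "0 0.2 0" --pt "0 0.1 0" --pt "0 0 0" --twist '[0,0,0,0,0]'

```text
time: 6.98
tool_pos: [575.6, 155.8, 121.8]
tcp_rot: [3.141, -0.001, 1.772]
contact_force: [-1.3, 6.0, 0.6]
grip_width: 13.8
finger_force: 30.0
```

Call:
arm_command --gripper '[0,0,0,0,0]' --pt "0 0.2 0" --pt "0 0.1 0" --pt "0 0.1 0" --pt "0 0 0" --pt "0 0 0" --twist '[0,0,0,0,0]'

```text
time: 7.6
tool_pos: [585.3, 157.8, 121.7]
tcp_rot: [3.141, -0.001, 1.772]
contact_force: [-1.0, 5.4, 1.3]
grip_width: 13.6
finger_force: 30.0
```

Call:
arm_command --gripper '[0,0,0,0,0]' --pt "0 0.1 0" --pt "0 0.1 0" --pt "0 0.1 0" --pt "0 0 0" --pt "0 0 0" --twist '[0,0,0,0,0]'

```text
time: 8.22
tool_pos: [592.6, 159.3, 121.7]
tcp_rot: [3.141, -0.001, 1.772]
contact_force: [-1.3, 5.1, 0.7]
grip_width: 13.5
finger_force: 30.0
```

Call:
arm_command --gripper '[0,0,0,0,0]' --pt "0 0.1 0" --pt "0 0.1 0" --pt "0 0.1 0" --pt "0 0 0" --pt "0 0 0" --twist '[0,0,0,0,0]'

```text
time: 8.85
tool_pos: [594.1, 159.6, 121.6]
tcp_rot: [-3.128, -0.001, 1.772]
contact_force: [-23.1, -2.5, 15.1]
grip_width: 13.5
finger_force: 30.1
```

Call:
arm_command --gripper '[0,0,0,0,0]' --pt "0 0.1 0" --pt "0 0.1 0" --pt "0 0 0" --pt "0 0 0" --pt "0 0 0" --twist '[0,0,0,0,0]'

```text
time: 9.48
tool_pos: [594.0, 159.6, 121.4]
tcp_rot: [-3.117, -0.001, 1.773]
contact_force: [-39.5, -5.7, 24.8]
grip_width: 14.2
finger_force: 30.0
```

Call:
arm_command --gripper '[0,0,91.8,91.8,91.8]' --pt "0 -0.44 0" --pt "0 0 0" --pt "0 0 0" --pt "0 0 0" --pt "0 0 0" --twist '[0,0,0,0,0]'

```text
time: 10.1
tool_pos: [594.6, 158.6, 121.6]
tcp_rot: [3.141, 0.0, 1.771]
contact_force: [0.2, -0.6, -0.8]
grip_width: 39.2
finger_force: 0.0
```

Call:
arm_command --gripper '[91.8,91.8,91.8,91.8,91.8]' --pt "0 0 0" --pt "0 0 0" --pt "0 0 -0.3" --pt "0 0 -0.9" --pt "0 0 -0.9" --twist '[0,0,0,0,0]'

```text
time: 10.72
tool_pos: [594.3, 159.0, 175.3]
tcp_rot: [3.141, -0.0, 1.772]
contact_force: [0.6, 1.1, -0.2]
grip_width: 88.7
finger_force: 0.0
```

Call:
arm_command --gripper '[91.8,91.8,91.8,91.8,91.8]' --pt "0 0 -0.9" --pt "0 0 -0.9" --pt "0 0 -0.9" --pt "0 0 0" --pt "0 0 0" --twist '[-0.8,-0.83,0,0,0]'

```text
time: 11.35
tool_pos: [593.9, 159.0, 241.0]
tcp_rot: [-3.141, -0.0, 1.914]
contact_force: [0.7, 0.8, 0.0]
grip_width: 91.9
finger_force: 0.0
```

Run:
```python
from h import *
o=get_obs();print(o["tool_pos"],o["tcp_rot"],o["joint_positions"].round(2))
y=o["tcp_rot"][2]; d=np.array([463,-311])-o["tool_pos"][:2]
print("tool x,y units",(d@[np.cos(y),np.sin(y)])/25,(d@[np.sin(y),-np.cos(y)])/25)
im=capture("top");cv2.imwrite("pics/top1.png",im[:,:,::-1])
im=capture("side");cv2.imwrite("pics/side1.png",im[:,:,::-1])
```

```text
[593.85336249 158.97410358 240.98666039] [-3.14059937e+00 -2.60795069e-04  1.91404908e+00] [ 0.14  0.5   1.23  0.    1.41 -0.21]
tool x,y units -15.940767438547276 -11.255627494151714
```

View pics/top1.png

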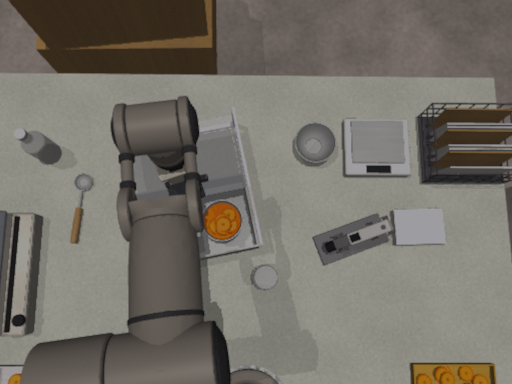

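The cover is open, the round tub's fruit shows bright at (222,221), thermometer undisturbed.

Call:
arm_command --gripper '[91.8,91.8,91.8,91.8,91.8]' --pt "-1 -0.7 0" --pt "-1 -0.7 0" --pt "-1 -0.7 0" --pt "-1 -0.7 0" --pt "-1 -0.7 0" --twist '[0,0,0,0,0]'

```text
time: 12.08
tool_pos: [553.2, 11.0, 240.8]
tcp_rot: [-3.14, -0.001, 1.914]
contact_force: [-1.0, -1.1, 0.2]
grip_width: 91.8
finger_force: 0.0
```

Call:
arm_command --gripper '[91.8,91.8,91.8,91.8,91.8]' --pt "-1 -0.7 0" --pt "-1 -0.7 0" --pt "-1 -0.7 0" --pt "-1 -0.7 0" --pt "-1 -0.7 0" --twist '[0,0,0,0,0]'

```text
time: 12.7
tool_pos: [512.9, -136.1, 240.8]
tcp_rot: [-3.141, -0.001, 1.914]
contact_force: [-0.1, -0.4, 0.4]
grip_width: 91.7
finger_force: 0.0
```

Call:
arm_command --gripper '[91.8,91.8,91.8,91.8,91.8]' --pt "-1 -0.7 0" --pt "-1 -0.7 0" --pt "-1 -0.7 0" --pt "-1 -0.75 0" --pt "-1 -0.75 0" --twist '[0,0,0,0,0]'

```text
time: 13.32
tool_pos: [470.3, -284.0, 240.8]
tcp_rot: [-3.141, -0.001, 1.914]
contact_force: [0.3, 0.7, 0.3]
grip_width: 91.8
finger_force: 0.0
```

Call:
arm_command --gripper '[91.8,91.8,91.8,91.8,91.8]' --pt "-0.9 -0.65 0" --pt "0 0 0.5" --pt "0 0 0" --pt "0 0 0" --pt "0 0 0" --twist '[0,0,0,0,0]'

```text
time: 13.95
tool_pos: [463.6, -309.3, 229.5]
tcp_rot: [3.141, 0.0, 1.915]
contact_force: [-0.4, -0.7, 1.3]
grip_width: 91.8
finger_force: 0.0
```

Run:
```python
from h import *
o=get_obs();print(o["tool_pos"],o["tcp_rot"],o["joint_positions"].round(2))
S=[]
for n in("top","side"):
    im=capture(n);cv2.imwrite(f"pics/{n}2.png",im[:,:,::-1]); im=im.astype(int)
    m=((im[:,:,0]-im[:,:,2])>70).astype(np.uint8)
    c0=proj(n,[496,69.5,77]); k=np.zeros_like(m); cv2.circle(k,(int(c0[0]),int(c0[1])),24,1,-1)
    c=max(cv2.findContours(m*k,0,1)[0],key=cv2.contourArea);e=cv2.fitEllipse(cv2.convexHull(c));print(n,e,c0,onz(n,*e[0],77))
a=cv2.imread("pics/top2.png")[170:290,190:400];b=cv2.imread("pics/side2.png")[150:330,200:390]
cv2.imwrite("pics/z3.png",np.hstack([cv2.resize(a,(400,229)),cv2.resize(b,(400,379))[:229]]) if 0 else np.vstack([cv2.resize(a,(525,300)),cv2.resize(b[80:,:],(525,276))]))
```

```text
[ 463.62208558 -309.30440955  229.47243946] [3.14123435e+00 2.58842154e-04 1.91519480e+00] [-0.73  0.4   1.43  0.    1.31 -1.07]
top ((221.81011962890625, 220.73788452148438), (36.262176513671875, 36.43524169921875), 61.87321472167969) [222.15121719 220.98972381] [496.67341065  70.41680136  77.        ]
side ((236.34518432617188, 190.72702026367188), (18.231645584106445, 31.031198501586914), 86.4482650756836) [235.8368286  190.17006331] [495.41455745  66.38986548  77.        ]
```

View pics/z3.png

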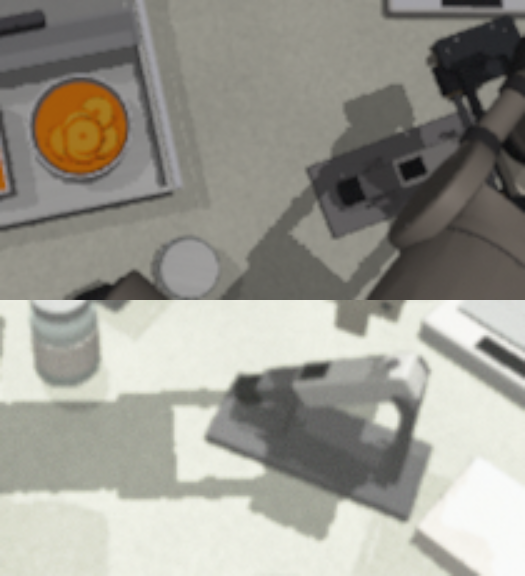

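The picture shows the gripper above the thermometer and fruit ellipse centred at (222,221) top / (236,191) side: fruit ≈ (496, 69, 77).

Call:
arm_command --gripper '[91.8,91.8,91.8,91.8,91.8]' --pt "0 0 0.9" --pt "0 0 0.9" --pt "0 0 0.9" --pt "0 0 0.9" --pt "0 0 0.6" --twist '[0,0,0,0,0]'

```text
time: 14.68
tool_pos: [463.1, -309.6, 123.4]
tcp_rot: [-3.141, -0.001, 1.914]
contact_force: [-0.2, -0.3, 0.4]
grip_width: 91.8
finger_force: 0.0
```

Call:
arm_command --gripper '[91.8,91.8,91.8,91.8,91.8]' --pt "0 0 0.4" --pt "0 0 0.3" --pt "0 0 0.2" --pt "0 0 0" --pt "0 0 0" --twist '[0,0,0,0,0]'

```text
time: 15.3
tool_pos: [463.4, -310.1, 102.1]
tcp_rot: [3.141, 0.001, 1.914]
contact_force: [0.5, 1.1, 0.8]
grip_width: 91.7
finger_force: 0.0
```

Call:
arm_command --gripper '[45,45,45,45,45]' --pt "0 0 0" --pt "0 0 0" --pt "0 0 0" --pt "0 0 0" --pt "0 0 0" --twist '[0,0,0,0,0]'

```text
time: 15.92
tool_pos: [463.2, -309.9, 101.7]
tcp_rot: [3.142, -0.0, 1.914]
contact_force: [-0.4, 0.6, -0.3]
grip_width: 47.4
finger_force: 0.0
```

Call:
arm_command --gripper '[36,32,28,0,0]' --pt "0 0 0" --pt "0 0 0" --pt "0 0 0" --pt "0 0 0" --pt "0 0 0" --twist '[0,0,0,0,0]'

```text
time: 16.55
tool_pos: [463.2, -310.0, 101.7]
tcp_rot: [-3.142, -0.0, 1.914]
contact_force: [0.1, -0.1, 0.5]
grip_width: 31.4
finger_force: 30.0
```

Call:
arm_command --gripper '[0,0,0,0,0]' --pt "0 0 -0.2" --pt "0 0 -0.3" --pt "0 0 -0.5" --pt "0 0 -0.6" --pt "0 0 -0.6" --twist '[0,0,0,0,0]'

```text
time: 17.18
tool_pos: [463.4, -310.1, 158.1]
tcp_rot: [3.141, 0.001, 1.914]
contact_force: [0.0, -0.3, -2.2]
grip_width: 31.5
finger_force: 30.0
```

Call:
arm_command --gripper '[0,0,0,0,0]' --pt "0 0 -0.6" --pt "0 0 -0.6" --pt "0 0 -0.6" --pt "0 0 -0.5" --pt "0 0 -0.3" --twist '[0,0,0,0,0]'

```text
time: 17.8
tool_pos: [463.3, -310.1, 222.6]
tcp_rot: [3.141, 0.001, 1.914]
contact_force: [-0.5, 0.0, -1.5]
grip_width: 31.9
finger_force: 30.0
```

Call:
arm_command --gripper '[0,0,0,0,0]' --pt "0.2 0.26 0" --pt "0.4 0.53 0" --pt "0.5 0.66 0" --pt "0.5 0.66 0" --pt "0.5 0.66 0" --twist '[0,0,0,0,0]'

```text
time: 18.42
tool_pos: [511.7, -235.5, 221.5]
tcp_rot: [-3.142, -0.0, 1.915]
contact_force: [0.2, 0.5, -2.7]
grip_width: 32.1
finger_force: 30.0
```

Call:
arm_command --gripper '[0,0,0,0,0]' --pt "0.5 0.66 0" --pt "0.5 0.66 0" --pt "0.5 0.66 0" --pt "0.5 0.66 0" --pt "0.4 0.53 0" --twist '[0,0,0,0,0]'

```text
time: 19.05
tool_pos: [565.9, -152.8, 221.7]
tcp_rot: [3.142, -0.0, 1.915]
contact_force: [-0.8, -0.1, -1.5]
grip_width: 31.9
finger_force: 30.0
```

Call:
arm_command --gripper '[0,0,0,0,0]' --pt "0.24 0.3 0" --pt "0.1 0.12 0" --pt "0 0 0" --pt "0 0 0" --pt "0 0 0" --twist '[0,0,0,0,0]'

```text
time: 19.68
tool_pos: [572.0, -143.0, 221.8]
tcp_rot: [3.141, 0.0, 1.913]
contact_force: [0.4, 0.7, -2.0]
grip_width: 32.0
finger_force: 30.0
```

Run:
```python
from h import *
for n in("top","side"):
    im=capture(n);cv2.imwrite(f"pics/{n}3.png",im[:,:,::-1])
o=get_obs();print(o["tool_pos"],o["tcp_rot"])
t=o["tool_pos"];O=np.array([t[0],t[1],t[2]+13.5]);h=np.array([np.cos(o["tcp_rot"][2]),np.sin(o["tcp_rot"][2]),0])*.819-np.array([0,0,.5736])
print("spot",O+275*h)
for n in("top","side"):print(n,"lens",proj(n,O+125*h),"origin",proj(n,O),"fruit",proj(n,O+275*h))
a=cv2.imread("pics/top3.png")[130:270,180:380];b=cv2.imread("pics/side3.png")[120:260,180:380]
cv2.imwrite("pics/z4.png",np.vstack([cv2.resize(a,(428,300)),cv2.resize(b,(428,300))]))
```

```text
[ 572.05705675 -142.80623835  221.74874268] [ 3.14156002e+00 -3.68313527e-05  1.91363216e+00]
spot [496.34559226  69.31182965  77.50874268]
top lens [267.07785386 200.38840133] origin [309.19757945 181.18942709] fruit [222.21440102 220.83801879]
side lens [271.97389342 179.79548231] origin [307.96808634 169.57369675] fruit [235.95149613 190.02527747]
```

View pics/z4.png

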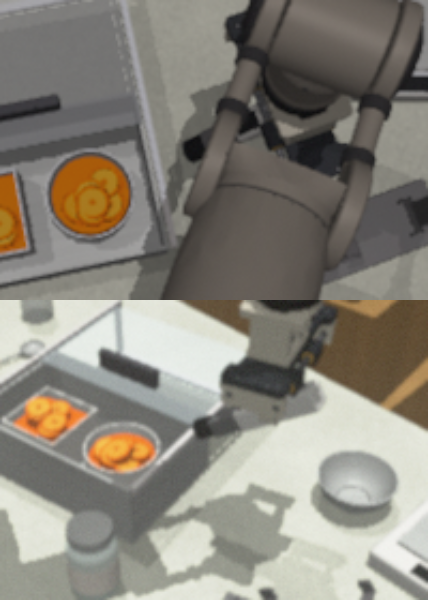

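The black nose tip shows at (267,201) in top and (272,179) in side, matching the predicted lens; hold there.

Call:
arm_command --gripper '[0,0,0,0,0]' --pt "0 0 0" --pt "0 0 0" --pt "0 0 0" --pt "0 0 0" --pt "0 0 0" --twist '[0,0,0,0,0]'

```text
time: 20.4
tool_pos: [572.2, -142.5, 221.7]
tcp_rot: [3.142, -0.0, 1.914]
contact_force: [0.3, 0.3, -2.8]
grip_width: 31.8
finger_force: 30.0
```

Call:
arm_command --gripper '[0,0,0,0,0]' --pt "0 0 0" --pt "0 0 0" --pt "0 0 0" --pt "0 0 0" --pt "0 0 0" --twist '[0,0,0,0,0]'

```text
time: 21.02
tool_pos: [572.2, -142.5, 221.7]
tcp_rot: [3.142, -0.0, 1.914]
contact_force: [-0.4, 0.0, -1.7]
grip_width: 31.9
finger_force: 30.0
```

Call:
arm_command --gripper '[0,0,0,0,0]' --pt "0 0 0" --pt "0 0 0" --pt "0 0 0" --pt "0 0 0" --pt "0 0 0" --twist '[0,0,0,0,0]'

```text
time: 21.65
tool_pos: [572.2, -142.5, 221.7]
tcp_rot: [3.142, -0.0, 1.914]
contact_force: [-0.6, 0.4, -1.5]
grip_width: 32.1
finger_force: 30.0
```

Call:
arm_command --gripper '[0,0,0,0,0]' --pt "0 0 0" --pt "0 0 0" --pt "0 0 0" --pt "0 0 0" --pt "0 0 0" --twist '[0,0,0,0,0]'

```text
time: 22.28
tool_pos: [572.2, -142.5, 221.7]
tcp_rot: [3.142, -0.0, 1.914]
contact_force: [0.3, 0.0, -1.9]
grip_width: 31.7
finger_force: 30.0
```

Call:
arm_command --gripper '[0,0,0,0,0]' --pt "-0.2 -0.26 0" --pt "-0.4 -0.53 0" --pt "-0.5 -0.66 0" --pt "-0.5 -0.66 0" --pt "-0.5 -0.66 0" --twist '[0,0,0,0,0]'

```text
time: 22.9
tool_pos: [523.6, -216.8, 221.8]
tcp_rot: [3.142, 0.0, 1.913]
contact_force: [0.7, -1.0, -1.9]
grip_width: 31.4
finger_force: 30.0
```

Call:
arm_command --gripper '[0,0,0,0,0]' --pt "-0.5 -0.66 0" --pt "-0.5 -0.66 0" --pt "-0.5 -0.66 0" --pt "-0.5 -0.66 0" --pt "-0.4 -0.53 0" --twist '[0,0,0,0,0]'

```text
time: 23.52
tool_pos: [469.5, -299.6, 221.7]
tcp_rot: [3.142, -0.0, 1.914]
contact_force: [0.4, -0.0, -1.9]
grip_width: 32.1
finger_force: 30.0
```

Call:
arm_command --gripper '[0,0,0,0,0]' --pt "-0.24 -0.3 0" --pt "-0.1 -0.12 0" --pt "0 0 0" --pt "0 0 0" --pt "0 0 0" --twist '[0,0,0,0,0]'

```text
time: 24.15
tool_pos: [463.5, -309.6, 221.7]
tcp_rot: [3.141, -0.0, 1.915]
contact_force: [-1.0, -0.1, -1.9]
grip_width: 31.8
finger_force: 30.0
```

Call:
arm_command --gripper '[0,0,0,0,0]' --pt "0 0 0.4" --pt "0 0 0.7" --pt "0 0 0.8" --pt "0 0 0.7" --pt "0 0 0.6" --twist '[0,0,0,0,0]'

```text
time: 24.78
tool_pos: [463.0, -309.6, 140.3]
tcp_rot: [-3.141, -0.001, 1.914]
contact_force: [0.8, -0.2, -1.9]
grip_width: 31.7
finger_force: 30.0
```

Call:
arm_command --gripper '[0,0,0,0,0]' --pt "0 0 0.4" --pt "0 0 0.4" --pt "0 0 0.3" --pt "0 0 0.2" --pt "0 0 0.1" --twist '[0,0,0,0,0]'

```text
time: 25.4
tool_pos: [463.3, -310.0, 106.6]
tcp_rot: [3.141, 0.0, 1.914]
contact_force: [-0.2, 0.2, -1.6]
grip_width: 31.8
finger_force: 30.0
```

Call:
arm_command --gripper '[0,0,0,0,0]' --pt "0 0 0.1" --pt "0 0 0.06" --pt "0 0 0" --pt "0 0 0" --pt "0 0 0" --twist '[0,0,0,0,0]'

```text
time: 26.02
tool_pos: [463.3, -310.0, 102.8]
tcp_rot: [3.141, 0.0, 1.914]
contact_force: [0.1, -0.5, -2.3]
grip_width: 31.7
finger_force: 30.0
```

Still carrying its weight; 1 mm lower, then open gently and fully.

Call:
arm_command --gripper '[0,0,0,36,40]' --pt "0 0 0.04" --pt "0 0 0" --pt "0 0 0" --pt "0 0 0" --pt "0 0 0" --twist '[0,0,0,0,0]'

```text
time: 26.65
tool_pos: [463.3, -310.1, 101.9]
tcp_rot: [3.141, 0.0, 1.914]
contact_force: [-0.5, 0.5, -0.8]
grip_width: 39.1
finger_force: 0.0
```

Call:
arm_command --gripper '[60,91.8,91.8,91.8,91.8]' --pt "0 0 0" --pt "0 0 0" --pt "0 0 0" --pt "0 0 0" --pt "0 0 0" --twist '[0,0,0,0,0]'

```text
time: 27.28
tool_pos: [463.2, -309.9, 101.7]
tcp_rot: [3.142, -0.0, 1.914]
contact_force: [-0.4, 0.6, 0.0]
grip_width: 85.3
finger_force: 0.0
```

Call:
arm_command --gripper '[91.8,91.8,91.8,91.8,91.8]' --pt "0 0 0" --pt "0 0 0" --pt "0 0 -0.4" --pt "0 0 -0.8" --pt "0 0 -0.8" --twist '[0,0,0,0,0]'

```text
time: 27.9
tool_pos: [463.3, -310.0, 152.9]
tcp_rot: [3.141, 0.0, 1.914]
contact_force: [0.0, -0.6, 0.1]
grip_width: 92.0
finger_force: 0.0
```

Call:
arm_command --gripper '[91.8,91.8,91.8,91.8,91.8]' --pt "0 0 -0.9" --pt "0 0 -0.9" --pt "0 0 -0.9" --pt "0 0 -0.8" --pt "0 0 0" --twist '[0,0,0,0,0]'

```text
time: 28.52
tool_pos: [463.8, -310.5, 241.2]
tcp_rot: [3.139, 0.004, 1.914]
contact_force: [-0.2, -0.5, -1.2]
grip_width: 91.6
finger_force: 0.0
```

Run:
```python
from h import *
o=get_obs();print(o["tool_pos"],o["tcp_rot"],o["time"])
y=o["tcp_rot"][2]; d=np.array([594.2,159.3])-o["tool_pos"][:2]
print("tool x,y units",(d@[np.cos(y),np.sin(y)])/25,(d@[np.sin(y),-np.cos(y)])/25)
im=capture("side");cv2.imwrite("pics/side4.png",im[:,:,::-1])
a=cv2.imread("pics/side2.png")[235:315,265:365];b=cv2.imread("pics/side4.png")[235:315,265:365]
cv2.imwrite("pics/z5.png",np.hstack([cv2.resize(q,(400,320)) for q in(a,b)]))
```

```text
[ 463.83755417 -310.4932165   241.23625738] [3.13947284 0.00356983 1.91405422] 28.525
tool x,y units 15.94050505516799 11.234783142714125
```

View pics/z5.png

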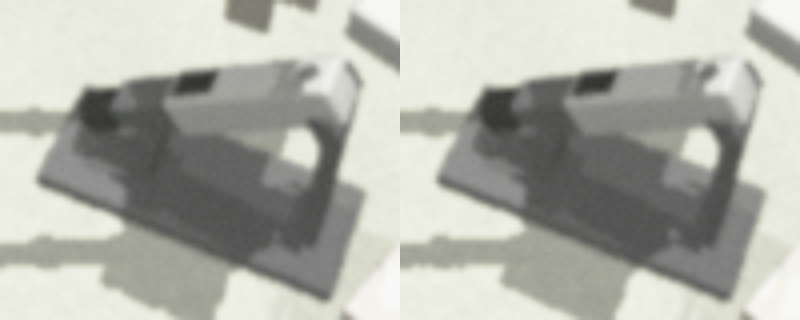

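The thermometer lies exactly as before (nose at the same pixel in both halves). Now back to the handle.

Call:
arm_command --gripper '[91.8,91.8,91.8,91.8,91.8]' --pt "1 0.7 0" --pt "1 0.7 0" --pt "1 0.7 0" --pt "1 0.7 0" --pt "1 0.7 0" --twist '[0,0,0,0,0]'

```text
time: 29.2
tool_pos: [503.2, -161.6, 238.1]
tcp_rot: [-3.14, -0.001, 1.914]
contact_force: [-0.3, 0.1, 0.2]
grip_width: 91.7
finger_force: 0.0
```

Call:
arm_command --gripper '[91.8,91.8,91.8,91.8,91.8]' --pt "1 0.7 0" --pt "1 0.7 0" --pt "1 0.7 0" --pt "1 0.7 0" --pt "1 0.7 0" --twist '[0,0,0,0,0]'

```text
time: 29.82
tool_pos: [543.5, -14.6, 238.1]
tcp_rot: [-3.14, -0.001, 1.914]
contact_force: [0.5, -0.3, 0.1]
grip_width: 91.8
finger_force: 0.0
```

Call:
arm_command --gripper '[91.8,91.8,91.8,91.8,91.8]' --pt "1 0.7 0" --pt "1 0.7 0" --pt "1 0.7 0" --pt "1 0.72 0" --pt "1 0.75 0" --twist '[0,0,0,0,0]'

```text
time: 30.45
tool_pos: [585.5, 133.0, 237.9]
tcp_rot: [-3.14, -0.001, 1.914]
contact_force: [-0.6, -0.4, -0.0]
grip_width: 91.9
finger_force: 0.0
```

Call:
arm_command --gripper '[91.8,91.8,91.8,91.8,91.8]' --pt "0.94 0.66 0" --pt "0 0 0" --pt "0 0 0" --pt "0 0 0" --pt "0 0 0" --twist '[0,0.8,0.83,0,0]'

```text
time: 31.08
tool_pos: [593.2, 159.7, 238.6]
tcp_rot: [-3.141, -0.0, 1.773]
contact_force: [-0.5, -1.0, 0.4]
grip_width: 91.7
finger_force: 0.0
```

Call:
arm_command --gripper '[91.8,91.8,91.8,91.8,91.8]' --pt "0 0.04 1" --pt "0 0 1" --pt "0 0 1" --pt "0 0 1" --pt "0 0 0.64" --twist '[0,0,0,0,0]'

```text
time: 31.7
tool_pos: [593.9, 159.8, 121.8]
tcp_rot: [-3.14, -0.0, 1.772]
contact_force: [-0.4, -0.3, 0.6]
grip_width: 91.7
finger_force: 0.0
```

Call:
arm_command --gripper '[14,0,0,0,0]' --pt "0 0 0" --pt "0 0 0" --pt "0 0 0" --pt "0 0 0" --pt "0 0 0" --twist '[0,0,0,0,0]'

```text
time: 32.33
tool_pos: [594.5, 160.0, 123.6]
tcp_rot: [3.141, -0.0, 1.772]
contact_force: [0.5, -0.5, -0.2]
grip_width: 46.3
finger_force: 0.0
```

Call:
arm_command --gripper '[0,0,0,0,0]' --pt "0 0 0" --pt "0 0 0" --pt "0 0 0" --pt "0 0 0" --pt "0 0 0" --twist '[0,0,0,0,0]'

```text
time: 32.95
tool_pos: [594.0, 159.9, 123.2]
tcp_rot: [-3.141, -0.0, 1.772]
contact_force: [-3.1, -0.0, 1.3]
grip_width: 13.9
finger_force: 30.0
```

Pull shut: 160 mm = 6.4 units, then small steps to the stop.

Call:
arm_command --gripper '[0,0,0,0,0]' --pt "0 -0.4 0" --pt "0 -0.9 0" --pt "0 -0.9 0" --pt "0 -0.9 0" --pt "0 -0.9 0" --twist '[0,0,0,0,0]'

```text
time: 33.58
tool_pos: [495.8, 139.5, 123.2]
tcp_rot: [3.14, 0.001, 1.772]
contact_force: [2.7, -1.8, -2.6]
grip_width: 13.8
finger_force: 30.0
```

Call:
arm_command --gripper '[0,0,0,0,0]' --pt "0 -0.9 0" --pt "0 -0.6 0" --pt "0 -0.4 0" --pt "0 -0.2 0" --pt "0 0 0" --twist '[0,0,0,0,0]'

```text
time: 34.2
tool_pos: [444.2, 128.7, 123.1]
tcp_rot: [-3.141, 0.001, 1.772]
contact_force: [-0.5, -4.9, -1.1]
grip_width: 13.6
finger_force: 30.0
```

Call:
arm_command --gripper '[0,0,0,0,0]' --pt "0 -0.1 0" --pt "0 -0.1 0" --pt "0 -0.1 0" --pt "0 0 0" --pt "0 0 0" --twist '[0,0,0,0,0]'

```text
time: 34.83
tool_pos: [437.6, 127.3, 123.1]
tcp_rot: [-3.142, 0.001, 1.772]
contact_force: [2.0, -5.7, -1.7]
grip_width: 13.7
finger_force: 30.0
```

Call:
arm_command --gripper '[0,0,0,0,0]' --pt "0 -0.1 0" --pt "0 -0.1 0" --pt "0 0 0" --pt "0 0 0" --pt "0 0 0" --twist '[0,0,0,0,0]'

```text
time: 35.45
tool_pos: [437.4, 127.3, 123.2]
tcp_rot: [3.132, 0.001, 1.771]
contact_force: [19.7, 0.7, -18.4]
grip_width: 14.0
finger_force: 30.0
```

At the shut stop. Relieve, release, and rise.

Call:
arm_command --gripper '[0,0,40,91.8,91.8]' --pt "0 0.18 0" --pt "0 0 0" --pt "0 0 0" --pt "0 0 0" --pt "0 0 0" --twist '[0,0,0,0,0]'

```text
time: 36.08
tool_pos: [437.0, 128.1, 123.3]
tcp_rot: [3.141, -0.0, 1.772]
contact_force: [0.7, 0.8, -0.5]
grip_width: 39.2
finger_force: 0.0
```

Call:
arm_command --gripper '[91.8,91.8,91.8,91.8,91.8]' --pt "0 0 0" --pt "0 0 0" --pt "0 0 0" --pt "0 0 -0.3" --pt "0 0 -0.8" --twist '[0,0,0,0,0]'

```text
time: 36.7
tool_pos: [436.6, 127.9, 150.8]
tcp_rot: [-3.14, -0.0, 1.772]
contact_force: [-0.7, 0.2, 0.3]
grip_width: 88.9
finger_force: 0.0
```

Call:
arm_command --gripper '[91.8,91.8,91.8,91.8,91.8]' --pt "0 0 -0.9" --pt "0 0 -0.9" --pt "0 0 -0.8" --pt "0 0 0" --pt "0 0 0" --twist '[0,0,0,0,0]'

```text
time: 37.33
tool_pos: [436.8, 127.9, 215.2]
tcp_rot: [-3.141, -0.0, 1.772]
contact_force: [0.1, 0.0, -0.4]
grip_width: 92.0
finger_force: 0.0
```

Run:
```python
from h import *
im=capture("side");cv2.imwrite("pics/side5.png",im[:,:,::-1]);print(get_obs()["tool_pos"])
```

```text
[436.63304246 127.88432271 214.93289713]
```

View pics/side5.png

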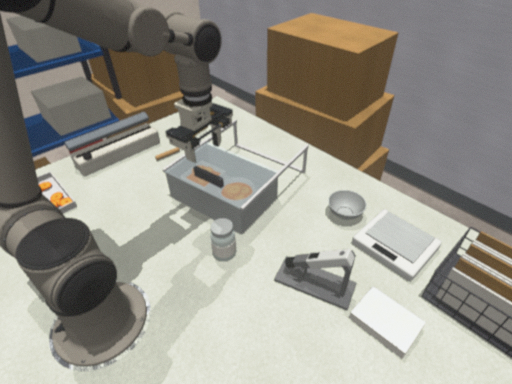

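The cover is shut (handle at (209,176)), the thermometer is on its rest at (320,262), and everything else is in place.

```bash
python3 -c "
from plant import *
print(close_job())"
```

```text
the job is handed in; nothing more can be done
None
```

The job is handed in with every step done: cover opened to its stop, the thermometer held still on the round tub's fruit for over two seconds, returned to its rest and released, and the cover slid shut to its stop, all by about 37 s; the hand-in gave no verdict.

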